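# Set the depth stop of a palm press and press a retaining pin home

## Robot

A 6-joint arm with a two-finger parallel gripper is mounted at the origin on a cart in front of the work surface, level with it; the furniture and walls round the work are solid. World frame = base frame: x ahead of the robot, y to its left, z up, the work surface at z = 0. Lengths are in m, angles in degrees, forces in N, time in s.
With the tool pointing down it reaches from about 0.3 to 0.75 m from the base axis. Payload 8.5 kg.
Tool frame: the origin (TCP) lies at the very end of the fingers, on their centre line; the grasp point (between the pads) lies 19 mm behind it; z points along the fingers, y is the line along which they close (so a half turn about z gives the same grasp; the last joint's range is limited). The gripper opens to 85 mm and grips with 20 to 120 N. Pads are 22 mm wide; open, the fingers measure 114 mm over their backs; the gripper's body (76 mm by 85 mm) begins 54 mm behind the grasp point. The pads swing forward as they close: fully open they stand 13 mm farther back than shut.
Start: joints at [62.894, 21.807, 74.336, -0, 83.858, -12.336], TCP at [0.14, 0.532, 0.231] pointing down, gripper open.
Joint ranges: [-178.18, 178.18], [-50.72, 133.34], [12.68, 142.11], [-81.47, 261.47], [9.98, 163.14], [-165.26, 165.26]. Speed limits (degrees/s): [136.94, 136.94, 180, 180, 180, 180].

## Interface

Orientations are given as a 3x3 rotation matrix whose columns are the frame's x, y, z axes.
In Python, from rig import observe, cams, ticket gives the robot as it stands.
- The arm moves only by the tool move_arm, never from a script. Its arguments are lists of equal length, an entry for each row: "jaw": the finger opening in cm, from 0 to 8.54; "dp": the shift along the tool's x, y, z in cm, a list of three; "turn": the turn, a rotation vector about the tool's x, y, z in rad, a list of three. In form: {"jaw": [jaw, ...], "dp": [[tx, ty, tz], ...], "turn": [[wx, wy, wz], ...]}. A call has 1 to 12 rows; each row shifts and turns the commanded pose from where the row before left it, along the tool's axes as they then stand; what a row does not reach is not made up. A row lasts 1/12 s, in which the tool goes at most 41.7 mm and 7.16 degrees, less where a joint would pass 70% of its speed; a pose out of reach is approached as far as the arm can. A call is refused whole if a number of a shift passes 4.17 or a number of a turn 0.125, either way. A call with a gripper value outside its range is refused whole. The fingers move at their own pace and stop on an object; "force" is the grip in N (left out, the last holds). Time passes only in rows, so rows that do not move let the fingers close. It gives the time, the measured TCP pose, the force, the opening and the grip force at its end, in the units of the state.
- observe(): the state, without advancing time (a new reading comes with each control period).
- cams.get_image(name): name is "scene" or "top" or "wrist"; returns (picture, depth): 480x640x3 uint8, red, green, blue; 480x640 float32, m along the optical axis (not along the pixel's ray), 0 where there is no reading.
- cams.calibration(name): a dict with "vertical_fov" (degrees; the focal length in pixels is half the picture's height over the tangent of half this angle, whatever the lens; pixels are square), "cx", "cy" (the principal point, pixels), "view" (4x4, takes a point from world to camera coordinates); the wrist camera has in their place "tool_from_camera" (4x4, takes a point from camera to tool coordinates, whose origin is the TCP and whose axes are the flange's). Camera axes: x right, y up, looking along -z (the intrinsics and any distortion apply to the point x, -y, -z); pixel columns grow to the right and rows downward; lengths in m; the calibration is good to about 2 mm. A picture is of the moment at which its call begins: read the wrist's pose just before it. calibration takes no time and is no camera call.
- ticket.close_job(): hands the job in; it is judged then, once.
Trained networks look in the newest picture that a camera, given by its name, has taken for a name from the list of things; names that differ only in an ending like _2 or _b are one class to them, and where a whole thing is asked for, a point or a joint stands for the part that bears it (a point fixed in the world has none). Each returns a list of dicts, best first, with "p" (0 to 1); they miss things now and then, are a little off and sometimes report something else, mostly with a low value. They report only what shows in the picture. A call takes as long as a camera call.
- cams.spot_in(camera, query): "box" ([centre column, centre row, width, height] as shares, 0 to 1, of the picture: columns of its width, rows of its height, round what is visible of it).
- cams.outline_of(camera, query): "mask" (480x640 bool, what is visible of it) and "box" ([centre column, centre row, width, height] as shares, 0 to 1, of the picture: columns of its width, rows of its height, round what is visible of it).
- cams.mark_of(camera, query): "location" ([column, row] as shares, 0 to 1, of the picture: columns of its width, rows of its height: a listed point, or the origin of a listed thing).
The state is a dict: "time_s": time; "q": joint angles; "qvel": joint speeds; "joint_efforts": joint torques, N m; "position": TCP position; "tool_rot": TCP orientation; "ft_force": force on the tool from outside, world axes, zero at the start; "wrist_torque": the same for the moment, N m; "grip_width": finger opening in m; "gripper_force": force on a finger pad.
Only numpy, scipy, OpenCV 4.12 (cv2) and the standard library are available. Lean on these libraries where they do the work, as an engineer would, in place of code of your own. Each camera call takes 0.05 s, during which the arm holds its last target. There are 200 camera calls.

## Task

The handle lying in the palm press still has its retaining pin standing proud. Click the depth-stop turret round to its four-dot setting, then push the palm button down, through the soft stop where the sleeve lands on the handle and on to the firm bottom stop, so that the pin ends flush, and let the button come all the way up. Do not shift the other things on the bench.

Things in the scene. Friction and masses are not known exactly. Their poses are not given: they have to be found in the camera images.
- press: grey cast palm press bolted to the bench; never moves in a run. Origin: bench top straight below the palm button's axis; x from its open front to the column at the back, y from the button to the turret, z up. Foot plate x -65 to 115, y -125 to 140 mm; head 112 mm high. Turret axis at x = 0, y = +90 mm. A teal handle lies in its nest, along y.
- work_handle: the teal handle in the press's nest, 170 x 31 x 23 mm, fixed; its thick end is under the sleeve, with the steel pin (8 mm across) upright in it. Its x axis lies along it; origin under its centre.
- button_top (a point): centre of the top of the black mushroom palm button (47 mm across, middle 26 mm flat), 192 mm above the bench at rest, over the press origin. Pushed slowly it goes straight down: 14 mm against 2 to 4 N till the sleeve stands on the handle (soft stop); moves on at 7 to 9 N, rising to 12 N; then the firm stop. Total travel to it 14.5, 17, 19.5, 22, 24.5, 27 mm at settings 1 to 6. Springs back up.
- turret_grip (a point): on the turret's axis at mid-height of its black bar grip (44 mm long, 14 thick, 30 tall: 199 to 229 mm above the bench; this point at 216). The point's x axis points along the bar to its pointed end and turns with it; z up. Under the grip is a 17 mm stem; the plunger's arm (top 174 mm up) ends 16 mm short of the axis.
- turret (a joint): turn of the turret, rad, growing clockwise from above; clicks 0.419 rad (24 deg) apart: n dots on the dial plate = (n - 1) x 0.419, so four dots = 1.257. Starts on 1, 2 or 3. The grip's pointed end points (angle in the press frame from x towards y) to 150 deg on 1, 126 on 2, 102 on 3, 78 on 4, 54 on 5, 30 on 6. About 0.1 N m moves it off a click; it drops into the nearest.
- sleeve (a joint): downward travel of the hold-down sleeve, m: 0 at rest, 0.014 when it stands on the handle.
- plunger (a joint): further downward travel of the plunger inside the sleeve, m: 0 at rest and up to the first stop, 0.008 at the firm stop of setting 4.
- pin (a joint): how far the pin has been pressed in, m: 0 as found (7.5 mm proud of the handle), 0.0075 when flush. It stays where it is pressed.
- stop_screw: domed stop screw, 8 mm across, that hangs from the end of the plunger's arm, 66 mm left (+y) of the button's axis; origin at its tip, 153 mm above the bench at rest.
- stop_crown: the turret's steel disc (61 mm across) with six studs of falling height on a 24 mm radius; the stud of the chosen setting stands under the stop screw. Origin on the turret's axis, 114 mm above the bench.
- pin_tray: bystander: small open grey plastic tray, 75 x 55 x 20 mm, with spare steel pins in it, right of the press; origin under its centre.
- loose_handle: bystander: loose teal handle, 170 x 31 x 23 mm, waiting in front of the press; origin under its centre, x along it.
- screwdriver: bystander: cross-point screwdriver, 201 x 26 x 26 mm, lying on the bench to the left; origin under its centre, x along it.
- header_cards: bystander: pile of blank header cards, 157 x 120 x 11 mm, to the right; origin under its centre.
- tape_roll: bystander: roll of packing tape lying flat, 114 mm across, 48 mm high, back right; origin under its centre.
- mug: bystander: white mug, 81 mm across, 97 mm high, back left; origin under it, 18 mm from its cylinder's axis.
- glue_bottle: bystander: white glue bottle with a pointed cap, 42 mm across, 121 mm high, left; origin under its centre.
- marker: bystander: felt marker lying on the bench, 147 x 18 x 20 mm, front right; origin under its centre, x along it.

How it is judged (in metres and radians):
On the way, in this order (a step that is already met when the one before it is completed fails the run):
1. the turret stands on its four-dot click, the pin not yet pressed (value of joint turret between 1.13 and 1.38 rad and value of joint pin below 0.001 m), for 0.2 s.
2. the button is pushed past the sleeve's soft stop to the firm stop: the stop screw bears on the turret's stud and the pin is flush (value of joint turret between 1.13 and 1.38 rad and value of joint sleeve above 0.0125 m and value of joint plunger above 0.0065 m and value of joint pin above 0.0063 m and contact force between stop_screw and stop_crown above 0.5 N), for 0.05 s.
At the end, for the whole second after the job is handed in: the turret stands on four dots (within 0.12 rad), the pin is flush with the handle (within about 1 mm: pressed in 6.3 to 8.7 mm), the palm button has come all the way up (sleeve and plunger within 1.5 mm of rest), and the eight loose bystanders are within 30 mm of where they stood (value of joint turret between 1.13 and 1.38 rad and value of joint pin between 0.0063 and 0.0087 m and value of joint each of sleeve, plunger below 0.0015 m and distance of each of pin_tray, loose_handle, screwdriver, header_cards, tape_roll, mug, glue_bottle, marker from where it was at the start of the episode below 0.03 m); the robot touches nothing.
It fails at once if the pin is driven more than about 1 mm below the handle's surface (value of joint pin above 0.0087 m).
It fails at once if a loose thing on the bench is shifted by more than 30 mm (distance of any of pin_tray, loose_handle, screwdriver, header_cards, tape_roll, mug, glue_bottle, marker from where it was at the start of the episode above 0.03 m).
It also fails if it takes over 45 s, if anything falls off the work surface, if the arm or the gripper's body presses on something with over 40 N, if the wrist force passes 120 N, or if a joint passes its speed limit or range.

## Working session

There is one attempt and no reset: what is moved stays moved. The work goes in short steps, Python scripts to look and compute and a tool call to move; the robot and the scene stay as the last step left them, time stands still between calls to the robot, and variables do not carry over. Pictures are saved under pics/ and viewed, at most 10 in all, crops included, and the job is handed in when it is done.

Besides the shell and the picture viewer there is one more tool, called after "Request:" by a JSON object that holds its "fn" and its "kwargs". move_arm: Moves the arm, as the interface text tells. Its arguments: {"type":"object","properties":{"jaw":{"type":"array","items":{"type":"number"}},"dp":{"type":"array","items":{"type":"array","items":{"type":"number"}}},"turn":{"type":"array","items":{"type":"array","items":{"type":"number"}}},"force":{"type":"number"}},"required":["jaw","dp","turn"]}

```bash
mkdir -p pics
cat > h.py <<'E'
import numpy as np, cv2
from rig import observe, cams, ticket
def K(c): return 240/np.tan(np.radians(c["vertical_fov"])/2)
def cam2world(name,obs=None):
    c=cams.calibration(name)
    if name!="wrist": return c,np.linalg.inv(c["view"])
    T=np.eye(4);T[:3,:3]=obs["tool_rot"];T[:3,3]=obs["position"]
    return c,T@np.array(c["tool_from_camera"])
def ray(name,u,v,obs=None):
    c,M=cam2world(name,obs);f=K(c)
    d=np.array([(u-c["cx"])/f,-(v-c["cy"])/f,-1]);return M[:3,3],M[:3,:3]@d
def at_z(name,u,v,z,obs=None):
    o,d=ray(name,u,v,obs);return o+d*(z-o[2])/d[2]
def at_d(name,u,v,dep,obs=None):
    o,d=ray(name,u,v,obs);return o+d*dep
def save(im,n): cv2.imwrite("pics/"+n,im[:,:,::-1])
E
python3 - <<'E'
from h import *
o=observe();print({k:np.round(v,3).tolist() for k,v in o.items()})
for n in("top","scene"):
    im,d=cams.get_image(n);save(im,n+"0.png");c=cams.calibration(n);print(n,{k:np.round(v,3).tolist() for k,v in c.items() if not isinstance(v,str)})
    for q,z in(("button_top",.192),("turret_grip",.216),("press",0),("mug",0),("glue_bottle",0)):
        for r in cams.mark_of(n,q)[:2]:
            u,v=r["location"][0]*640,r["location"][1]*480
            dd=d[min(479,int(v)),min(639,int(u))]
            print(q,round(r["p"],2),round(u,1),round(v,1),at_z(n,u,v,z).round(4),at_d(n,u,v,dd).round(4))
E
```

```text
{'time_s': 0.0, 'q': [62.893, 21.841, 74.387, 0.001, 83.858, -12.335], 'qvel': [-0.031, 0.005, 0.019, 0.099, -0.041, -0.003], 'joint_efforts': [0.0, -44.847, -23.128, -0.0, 0.005, 0.0], 'position': [0.14, 0.532, 0.231], 'tool_rot': [[-0.967, 0.255, -0.001], [0.255, 0.967, -0.001], [0.0, -0.001, -1.0]], 'ft_force': [0.583, 1.214, 0.587], 'wrist_torque': [0.006, -0.033, -0.029], 'gripper_force': 0.0, 'grip_width': 0.086}
top {'vertical_fov': 56.197, 'cx': 317.637, 'cy': 240.16, 'view': [[0.027, -1.0, -0.0, -0.084], [0.98, 0.026, 0.196, -0.53], [-0.196, -0.005, 0.981, -1.146], [0.0, 0.0, 0.0, 1.0]]}
button_top 0.98 303.1 226.8 [ 0.5351 -0.0355  0.192 ] [ 0.5357 -0.0354  0.1893]
turret_grip 0.92 268.4 224.1 [0.5338 0.0439 0.216 ] [0.5304 0.0422 0.2305]
press 0.91 306.6 242.6 [ 0.5345 -0.0391  0.    ] [ 0.513  -0.0425  0.1111]
mug 0.64 177.2 198.6 [0.6516 0.3319 0.    ] [0.6285 0.3054 0.0799]
glue_bottle 0.8 153.4 234.8 [0.5451 0.3891 0.    ] [0.5356 0.3714 0.0466]
glue_bottle 0.67 271.4 236.0 [0.5505 0.0596 0.    ] [0.5219 0.0443 0.1386]
scene {'vertical_fov': 48.244, 'cx': 313.354, 'cy': 237.112, 'view': [[0.675, -0.738, 0.008, -0.415], [0.487, 0.453, 0.747, -0.325], [-0.555, -0.5, 0.665, -1.416], [0.0, 0.0, 0.0, 1.0]]}
button_top 0.75 305.3 213.2 [ 0.5452 -0.0291  0.192 ] [ 0.5439 -0.0303  0.1934]
button_top 0.21 323.4 263.9 [ 0.4228 -0.2092  0.192 ] [ 0.5545 -0.0967  0.0217]
turret_grip 0.77 282.7 197.5 [0.5319 0.0503 0.216 ] [0.5243 0.0424 0.2244]
press 0.75 305.9 262.7 [ 0.5377 -0.0383  0.    ] [ 0.5263 -0.0489  0.0153]
mug 0.78 252.9 196.0 [0.66   0.3399 0.    ] [0.6288 0.3025 0.0368]
mug 0.35 352.2 350.3 [ 0.3762 -0.3597  0.    ] [ 0.3677 -0.3656  0.0139]
```

Run:
```python
import cv2
a=cv2.imread("pics/top0.png");b=cv2.imread("pics/scene0.png")
a=cv2.resize(a[170:290,230:350],(600,600),interpolation=3);cv2.imwrite("pics/topc.png",a)
```

```text
(no output)
```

View pics/topc.png

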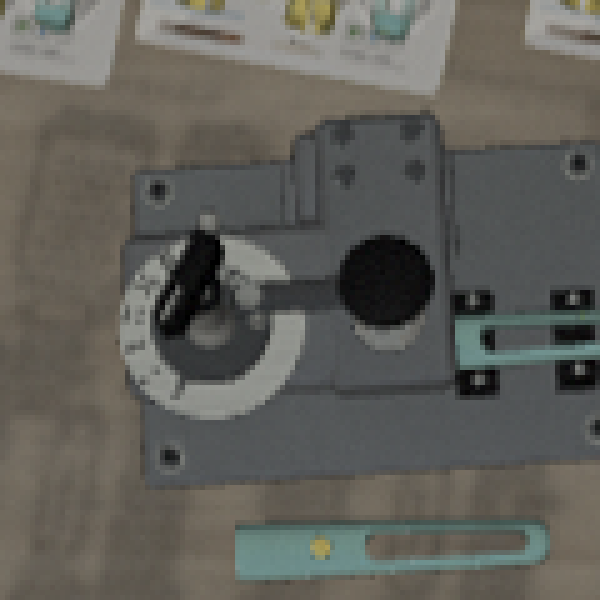

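View pics/scene0.png

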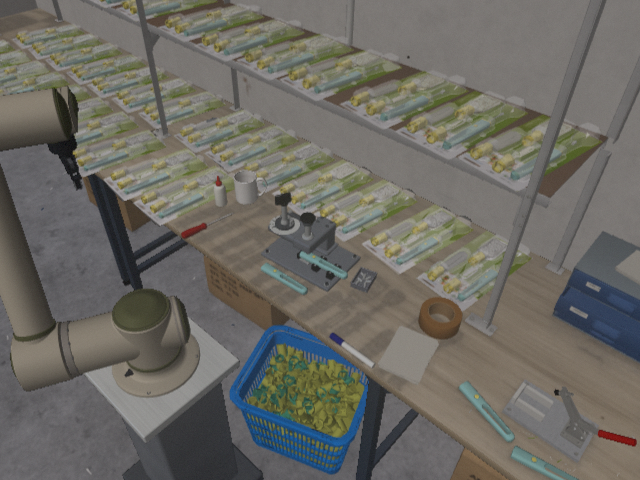

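Request:
{"fn": "move_arm", "kwargs": {"jaw": [8.5,8.5,8.5,8.5,8.5,8.5,8.5,8.5,8.5], "dp": [[-2.5,-2.2,-1.8],[-2.5,-2.2,-1.8],[-2.5,-2.2,-1.8],[-2.5,-2.2,-1.8],[-2.5,-2.2,-1.8],[-2.5,-2.2,-1.8],[-2.5,-2.2,-1.8],[-2.5,-2.2,-1.8],[-2.5,-2.2,-1.8]], "turn": [[0,0,0],[0,0,0],[0,0,0],[0,0,0],[0,0,0],[0,0,0],[0,0,0],[0,0,0],[0,0,0]]}}

```text
time_s: 1.35
position: [0.3076, 0.2815, 0.3944]
tool_rot: [[-0.967, 0.255, 0.0], [0.255, 0.967, 0.0], [-0.0, 0.0, -1.0]]
ft_force: [0.5, 1.1, 0.2]
grip_width: 0.0851
gripper_force: 0.0
```

Request:
{"fn": "move_arm", "kwargs": {"jaw": [8.5,8.5,8.5,8.5,8.5,8.5,8.5,8.5,8.5,8.5], "dp": [[-2.5,-2.2,-0.3],[-2.5,-2.2,-0.3],[-2.5,-2.2,-0.3],[-2.5,-2.2,-0.3],[-2.5,-2.2,-0.3],[-2.5,-2.2,-0.3],[-2.5,-2.2,-0.3],[-2.5,-2.2,-0.3],[-2.5,-2.2,-0.3],[0,0,0]], "turn": [[0,0,0],[0,0,0],[0,0,0],[0,0,0],[0,0,0],[0,0,0],[0,0,0],[0,0,0],[0,0,0],[0,0,0]]}}

```text
time_s: 2.18
position: [0.4769, 0.0301, 0.4193]
tool_rot: [[-0.966, 0.259, -0.001], [0.259, 0.966, -0.001], [0.001, -0.001, -1.0]]
ft_force: [-0.3, -0.4, -0.6]
grip_width: 0.0848
gripper_force: 0.0
```

```bash
cat > look.py <<'E'
from h import *
import sys
tag=sys.argv[1]
o=observe();print(o["time_s"],o["position"].round(4),np.round(o["tool_rot"],3).tolist(),o["ft_force"].round(2))
n="wrist";im,d=cams.get_image(n);save(im,tag+".png");np.save("pics/%s.npy"%tag,d)
c,M=cam2world(n,o);print("cam",M.round(3).tolist(),K(c),c["cx"],c["cy"])
for q,z in(("button_top",.192),("turret_grip",.216),("press",0),("stop_crown",.114)):
    for r in cams.mark_of(n,q)[:2]:
        u,v=r["location"][0]*640,r["location"][1]*480
        dd=d[min(479,int(v)),min(639,int(u))]
        print(q,round(r["p"],2),round(u,1),round(v,1),at_z(n,u,v,z,o).round(4),at_d(n,u,v,dd,o).round(4))
E
python3 look.py w1
```

```text
2.1833 [0.4769 0.0301 0.4193] [[-0.966, 0.259, -0.001], [0.259, 0.966, -0.001], [0.001, -0.001, -1.0]] [-0.27 -0.36 -0.57]
cam [[0.259, -0.916, -0.307, 0.397], [0.966, 0.245, 0.083, 0.052], [-0.001, -0.318, 0.948, 0.561], [0.0, 0.0, 0.0, 1.0]] 401.7797004135027 314.44710528476384 237.33060075095725
button_top 0.9 260.0 270.6 [ 0.5356 -0.0416  0.192 ] [ 0.5358 -0.0417  0.1916]
turret_grip 0.61 346.8 254.1 [0.5315 0.0465 0.216 ] [0.5264 0.0467 0.2292]
press 0.83 278.6 222.5 [ 0.5425 -0.0414  0.    ] [ 0.5138 -0.023   0.1103]
stop_crown 0.55 340.8 225.9 [0.5355 0.0463 0.114 ] [0.523  0.0468 0.154 ]
stop_crown 0.4 523.6 80.7 [0.4317 0.2669 0.114 ] [0.4406 0.3212 0.0009]
```

View pics/w1.png

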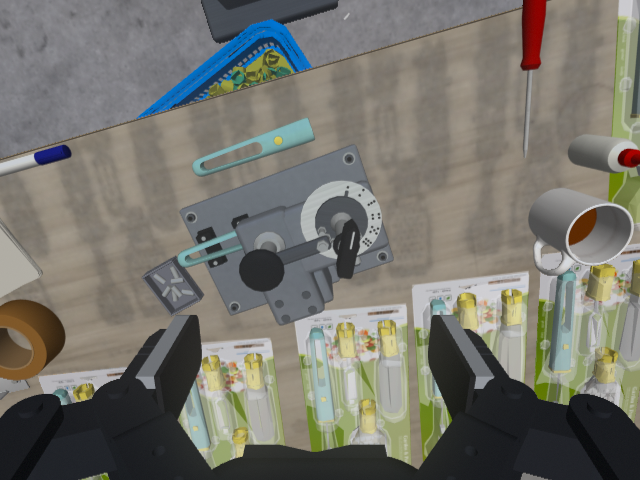

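```bash
cat > cloud.py <<'E'
from h import *
import sys
tag=sys.argv[1]
o=observe();d=np.load("pics/%s.npy"%tag)
c,M=cam2world("wrist",o);f=K(c)
v,u=np.mgrid[:480,:640];P=np.stack([(u-c["cx"])/f*d,-(v-c["cy"])/f*d,-d],-1)@M[:3,:3].T+M[:3,3]
near=(d>0)&(np.hypot(P[...,0]-.53,P[...,1]-.02)<.12)
g=near&(P[...,2]>.222)&(P[...,2]<.236)&(P[...,1]>.0)
X=P[g];r=cv2.minAreaRect((X[:,:2]*1000).astype(np.float32))
print("grip top n",g.sum(),"z",np.median(X[:,2]),"mean",X.mean(0).round(4),"rect",r)
w,V=np.linalg.eigh(np.cov(X[:,:2].T));e=V[:,1];print("axis deg",np.degrees(np.arctan2(e[1],e[0]))%180)
t=(X[:,:2]-X[:,:2].mean(0))@e;s=(X[:,:2]-X[:,:2].mean(0))@np.array([-e[1],e[0]])
for a in np.linspace(t.min(),t.max(),9)[:-1]:
    k=(t>=a)&(t<a+np.ptp(t)/8);print("  t %.1f width %.1f"%(a*1e3,np.ptp(s[k])*1e3 if k.any() else 0))
print("dir e",e.round(3))
g=near&(P[...,2]>.186)&(P[...,2]<.197)&(P[...,1]<0.0);X=P[g]
print("button",g.sum(),X.mean(0).round(4),cv2.minEnclosingCircle((X[:,:2]*1000).astype(np.float32)))
E
python3 cloud.py w1
python3 -c "
import cv2
a=cv2.imread('pics/w1.png');cv2.imwrite('pics/w1c.png',cv2.resize(a[170:300,280:400],(552,598),interpolation=3))"
```

```text
grip top n 802 z 0.22905788691054024 mean [0.5239 0.0533 0.2287] rect ((524.4393310546875, 53.67660903930664), (14.122743606567383, 49.57815170288086), 66.52310180664062)
axis deg 156.49724025600614
  t -25.2 width 14.1
  t -19.0 width 13.8
  t -12.8 width 14.0
  t -6.6 width 14.0
  t -0.4 width 14.0
  t 5.8 width 13.7
  t 12.0 width 14.1
  t 18.2 width 11.8
dir e [-0.917  0.399]
button 1472 [ 0.5345 -0.0358  0.1912] ((536.0420532226562, -36.63797378540039), 22.85733985900879)
```

View pics/w1c.png

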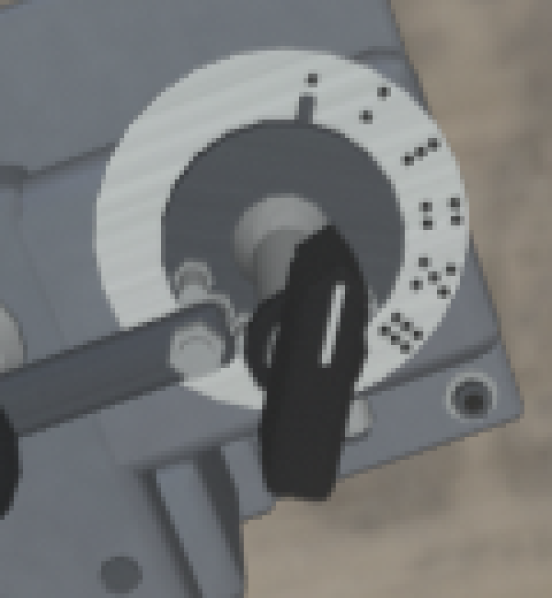

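Request:
{"fn": "move_arm", "kwargs": {"jaw": [8.5,8.5,8.5,8.5,8.5,8.5,8.5], "dp": [[-2.0,1.7,0],[-2.05,1.76,0],[0,0,3],[0,0,3],[0,0,3],[0,0,2],[0,0,0]], "turn": [[0,0,0],[0,0,0],[0,0,0.074],[0,0,0.074],[0,0,0],[0,0,0],[0,0,0]]}}

```text
time_s: 3.02
position: [0.5205, 0.0585, 0.3068]
tool_rot: [[-0.919, 0.393, -0.007], [0.393, 0.919, 0.001], [0.007, -0.002, -1.0]]
ft_force: [-0.3, 0.3, -0.0]
grip_width: 0.0851
gripper_force: 0.0
```

```bash
python3 look.py w2; python3 cloud.py w2
```

```text
3.0167 [0.5205 0.0585 0.3068] [[-0.919, 0.393, -0.007], [0.393, 0.919, 0.001], [0.007, -0.002, -1.0]] [-0.29  0.3  -0.  ]
cam [[0.393, -0.874, -0.286, 0.445], [0.92, 0.373, 0.124, 0.091], [-0.002, -0.312, 0.95, 0.449], [0.0, 0.0, 0.0, 1.0]] 401.7797004135027 314.44710528476384 237.33060075095725
button_top 0.95 197.7 307.0 [ 0.5378 -0.0395  0.192 ] [ 0.5381 -0.04    0.191 ]
button_top 0.75 282.2 251.5 [0.5231 0.0336 0.192 ] [0.529  0.0292 0.1725]
turret_grip 0.6 299.7 268.2 [0.5302 0.0444 0.216 ] [0.5258 0.0468 0.2279]
press 0.75 241.3 230.9 [ 0.5393 -0.043   0.    ] [ 0.5162 -0.0101  0.1098]
stop_crown 0.78 308.7 221.6 [0.5307 0.0486 0.114 ] [0.5074 0.0602 0.2047]
stop_crown 0.46 190.6 257.0 [ 0.5195 -0.0613  0.114 ] [ 0.5202 -0.0628  0.1109]
grip top n 1751 z 0.23317036644658215 mean [0.5293 0.0478 0.2327] rect ((530.2224731445312, 47.48508071899414), (13.84328842163086, 49.3332633972168), 66.00755310058594)
axis deg 155.76372484778145
  t -25.6 width 13.6
  t -19.4 width 13.6
  t -13.3 width 13.4
  t -7.1 width 13.4
  t -0.9 width 13.7
  t 5.2 width 13.7
  t 11.4 width 13.7
  t 17.5 width 12.2
dir e [-0.912  0.411]
button 2194 [ 0.5379 -0.0386  0.195 ] ((541.6736450195312, -42.88368606567383), 23.080671310424805)
```

View pics/w2.png

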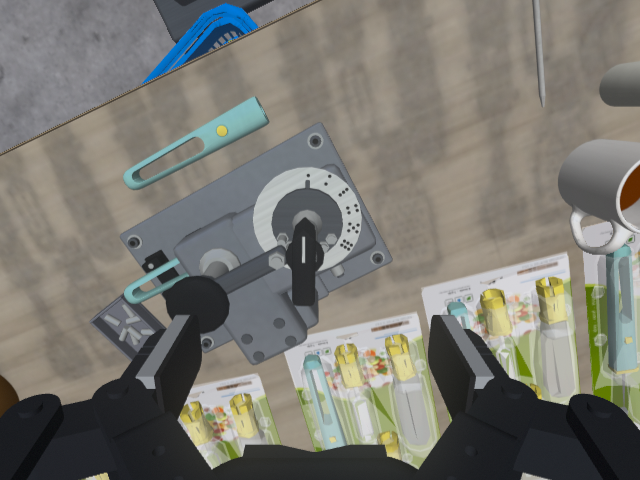

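Request:
{"fn": "move_arm", "kwargs": {"jaw": [8.5,8.5], "dp": [[0,0,0],[0,0,0]], "turn": [[0,0,0],[0,0,0]]}}

```text
time_s: 3.43
position: [0.5226, 0.0573, 0.3112]
tool_rot: [[-0.919, 0.395, 0.002], [0.395, 0.919, -0.0], [-0.002, 0.0, -1.0]]
ft_force: [0.3, -0.2, -0.3]
grip_width: 0.0851
gripper_force: 0.0
```

```bash
python3 look.py w3; python3 cloud.py w3|grep -v width; python3 -c "
from h import *
o=observe();print(o['time_s'],o['position'],o['qvel'].round(2))"
```

```text
3.4333 [0.5226 0.0573 0.3112] [[-0.919, 0.395, 0.002], [0.395, 0.919, -0.0], [-0.002, 0.0, -1.0]] [ 0.28 -0.24 -0.28]
cam [[0.394, -0.871, -0.294, 0.446], [0.919, 0.374, 0.126, 0.09], [0.0, -0.32, 0.947, 0.453], [0.0, 0.0, 0.0, 1.0]] 401.7797004135027 314.44710528476384 237.33060075095725
button_top 0.76 194.8 297.8 [ 0.535  -0.0415  0.192 ] [ 0.5353 -0.042   0.191 ]
turret_grip 0.79 300.0 261.9 [0.5308 0.0442 0.216 ] [0.5267 0.0464 0.2274]
press 0.62 242.3 224.9 [ 0.5387 -0.0415  0.    ] [ 0.5162 -0.0096  0.1094]
stop_crown 0.66 308.8 217.5 [0.5322 0.0482 0.114 ] [0.5081 0.06   0.2082]
grip top n 1633 z 0.2268479357599137 mean [0.5264 0.0487 0.2267] rect ((526.7930297851562, 48.411319732666016), (13.973736763000488, 49.30104446411133), 66.7882080078125)
axis deg 156.03090482720037
dir e [-0.914  0.406]
button 2408 [ 0.536  -0.0399  0.1892] ((537.7489624023438, -42.0366325378418), 22.5965633392334)
3.6833 [0.52240304 0.05723894 0.31041423] [ 0.03  0.15  0.18  0.07 -0.21 -0.07]
```

Request:
{"fn": "move_arm", "kwargs": {"jaw": [8.5,8.5,8.5,8.5,8.5,8.5,8.5], "dp": [[-0.75,-0.6,0],[0,0,2.5],[0,0,2.5],[0,0,2.5],[0,0,2.4],[0,0,1.2],[0,0,0]], "turn": [[0,0,0],[0,0,0],[0,0,0],[0,0,0],[0,0,0],[0,0,0],[0,0,0]]}}

```text
time_s: 4.27
position: [0.526, 0.0483, 0.1966]
tool_rot: [[-0.919, 0.395, -0.005], [0.395, 0.919, 0.001], [0.005, -0.002, -1.0]]
ft_force: [-0.7, 0.9, -0.2]
grip_width: 0.085
gripper_force: 0.0
```

Request:
{"fn": "move_arm", "kwargs": {"jaw": [5,3.5,2.5,1.8,1.2,1.2,1.2,1.2,1.2], "dp": [[0,0,0],[0,0,0],[0,0,0],[0,0,0],[0,0,0],[0,0,0],[0,0,0],[0,0,0],[0,0,0]], "turn": [[0,0,0],[0,0,0],[0,0,0],[0,0,0],[0,0,0],[0,0,0],[0,0,0],[0,0,0],[0,0,0]], "force": 25}}

```text
time_s: 5.02
position: [0.5271, 0.0482, 0.2003]
tool_rot: [[-0.919, 0.395, 0.001], [0.395, 0.919, -0.001], [-0.002, -0.001, -1.0]]
ft_force: [-2.8, -3.4, 5.5]
grip_width: 0.0138
gripper_force: 27.7
```

Request:
{"fn": "move_arm", "kwargs": {"jaw": [1.2,1.2,1.2,1.2,1.2,1.2,1.2,1.2,1.2,1.2,1.2,1.2], "dp": [[0,0,0],[0,0,0],[0,0,0],[0,0,0],[0,0,0],[0,0,0],[0,0,0],[0,0,0],[0,0,0],[0,0,0],[0,0,0],[0,0,0]], "turn": [[0,0,0.08],[0,0,0.11],[0,0,0.11],[0,0,0.11],[0,0,0.11],[0,0,0.11],[0,0,0.11],[0,0,0.11],[0,0,0.11],[0,0,0.11],[0,0,0.11],[0,0,0.077]]}}

```text
time_s: 6.02
position: [0.5311, 0.0505, 0.2005]
tool_rot: [[0.096, 0.995, 0.012], [0.995, -0.096, 0.004], [0.005, 0.011, -1.0]]
ft_force: [23.0, 12.1, -4.4]
grip_width: 0.0136
gripper_force: 26.6
```

Request:
{"fn": "move_arm", "kwargs": {"jaw": [1.2,1.2,1.2,1.2], "dp": [[0,0,0],[0,0,0],[0,0,0],[0,0,0]], "turn": [[0,0,0],[0,0,0],[0,0,0],[0,0,0]]}}

```text
time_s: 6.35
position: [0.5311, 0.0505, 0.2004]
tool_rot: [[0.091, 0.996, 0.012], [0.996, -0.091, 0.004], [0.005, 0.011, -1.0]]
ft_force: [21.5, 12.4, -5.2]
grip_width: 0.0131
gripper_force: 27.2
```

Request:
{"fn": "move_arm", "kwargs": {"jaw": [1.2,1.2,3,6,8.5,8.5,8.5,8.5,8.5,8.5], "dp": [[0.25,0.4,0],[0,0,0],[0,0,0],[0,0,0],[0,0,0],[0,0,0],[0,0,-2],[0,0,-3],[0,0,-3],[0,0,-3]], "turn": [[0,0,0],[0,0,0],[0,0,0],[0,0,0],[0,0,0],[0,0,0],[0,0,0],[0,0,0],[0,0,0],[0,0,0]]}}

```text
time_s: 7.18
position: [0.5307, 0.051, 0.3105]
tool_rot: [[0.092, 0.996, -0.001], [0.996, -0.092, 0.0], [0.0, -0.001, -1.0]]
ft_force: [1.2, -0.7, -0.5]
grip_width: 0.0854
gripper_force: 0.0
```

Request:
{"fn": "move_arm", "kwargs": {"jaw": [0,0,0,0,0], "dp": [[-1.5,0,-1],[-1.5,0,-1],[0,0,0],[0,0,0],[0,0,0]], "turn": [[0,0,0],[0,0,0],[0,0,0],[0,0,0],[0,0,0]]}}

```text
time_s: 7.6
position: [0.5281, 0.0215, 0.3285]
tool_rot: [[0.092, 0.996, -0.001], [0.996, -0.092, 0.001], [0.0, -0.001, -1.0]]
ft_force: [0.2, 0.2, 0.4]
grip_width: 0.0249
gripper_force: 0.0
```

```bash
python3 look.py w4; python3 cloud.py w4|grep -v width; python3 -c "
from h import *
o=observe();print(o['time_s'],o['position'],o['qvel'].round(2))"
```

```text
7.6 [0.5281 0.0215 0.3285] [[0.092, 0.996, -0.001], [0.996, -0.092, 0.001], [0.0, -0.001, -1.0]] [0.17 0.23 0.36]
cam [[0.996, 0.086, 0.031, 0.535], [-0.091, 0.944, 0.317, 0.104], [-0.002, -0.318, 0.948, 0.47], [0.0, 0.0, 0.0, 1.0]] 401.7797004135027 314.44710528476384 237.33060075095725
button_top 0.86 339.1 299.5 [ 0.5399 -0.0411  0.192 ] [ 0.5399 -0.0413  0.1916]
button_top 0.64 381.9 349.2 [ 0.5711 -0.0886  0.192 ] [0.5482 0.032  0.3663]
turret_grip 0.81 313.0 197.2 [0.528  0.0462 0.216 ] [0.5283 0.0488 0.2274]
turret_grip 0.19 319.9 207.4 [0.5318 0.0391 0.216 ] [0.532  0.0425 0.2297]
press 0.82 328.2 229.8 [ 0.5372 -0.0451  0.    ] [0.5362 0.01   0.174 ]
stop_crown 0.95 316.1 172.8 [0.5301 0.0448 0.114 ] [0.5316 0.0637 0.2281]
grip top n 1659 z 0.22796096011311998 mean [0.5305 0.0499 0.2279] rect ((530.5733032226562, 50.24726104736328), (49.364654541015625, 14.038119316101074), 83.80985260009766)
axis deg 83.65528499093037
dir e [0.111 0.994]
button 2024 [ 0.5366 -0.0384  0.1903] ((538.9075317382812, -42.11897277832031), 22.978727340698242)
7.85 [0.52827356 0.02151791 0.32889   ] [-0.07 -0.22 -0.24 -0.01  0.18 -0.06]
```

View pics/w4.png

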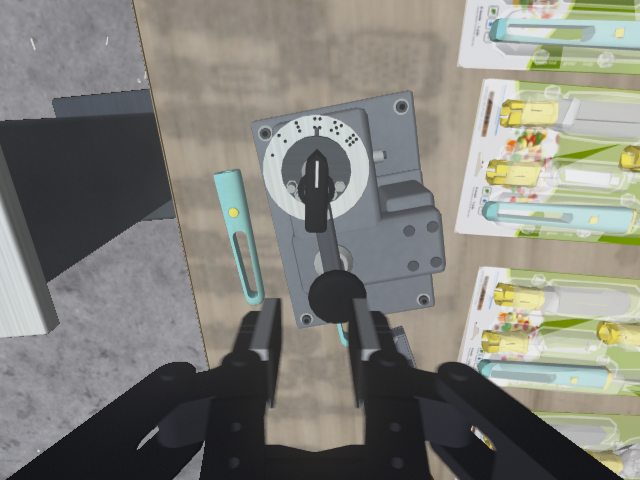

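Request:
{"fn": "move_arm", "kwargs": {"jaw": [0,0,0,0,0,0,0,0,0], "dp": [[-3.1,0.85,0],[-3.1,0.85,0],[0,0,3],[0,0,3],[0,0,3],[0,0,2.5],[0,0,1.2],[0,0,0],[0,0,0]], "turn": [[0,0,0],[0,0,0],[0,0,0],[0,0,0],[0,0,0],[0,0,0],[0,0,0],[0,0,0],[0,0,0]]}}

```text
time_s: 8.6
position: [0.5397, -0.0421, 0.2023]
tool_rot: [[0.092, 0.996, -0.001], [0.996, -0.092, 0.0], [0.0, -0.001, -1.0]]
ft_force: [-0.8, -0.8, 0.5]
grip_width: -0.0001
gripper_force: 0.0
```

Request:
{"fn": "move_arm", "kwargs": {"jaw": [0,0,0,0,0,0,0,0,0,0], "dp": [[0,0,0.2],[0,0,0.2],[0,0,0.2],[0,0,0.2],[0,0,0.2],[0,0,0.2],[0,0,0.2],[0,0,0.2],[0,0,0],[0,0,0]], "turn": [[0,0,0],[0,0,0],[0,0,0],[0,0,0],[0,0,0],[0,0,0],[0,0,0],[0,0,0],[0,0,0],[0,0,0]]}}

```text
time_s: 9.43
position: [0.5397, -0.0422, 0.1864]
tool_rot: [[0.092, 0.996, 0.0], [0.996, -0.092, -0.0], [-0.0, 0.0, -1.0]]
ft_force: [-0.2, -0.8, 1.9]
grip_width: -0.0003
gripper_force: 1.3
```

Request:
{"fn": "move_arm", "kwargs": {"jaw": [0,0,0,0,0,0,0,0,0,0], "dp": [[0,0,0.15],[0,0,0.15],[0,0,0.15],[0,0,0.15],[0,0,0.15],[0,0,0.15],[0,0,0.15],[0,0,0.15],[0,0,0],[0,0,0]], "turn": [[0,0,0],[0,0,0],[0,0,0],[0,0,0],[0,0,0],[0,0,0],[0,0,0],[0,0,0],[0,0,0],[0,0,0]]}}

```text
time_s: 10.27
position: [0.5399, -0.0423, 0.1752]
tool_rot: [[0.092, 0.996, 0.001], [0.996, -0.092, -0.001], [-0.0, 0.002, -1.0]]
ft_force: [-0.9, 1.1, 10.2]
grip_width: -0.0003
gripper_force: 4.7
```

Request:
{"fn": "move_arm", "kwargs": {"jaw": [0,0,0,0,0,0], "dp": [[0,0,0.1],[0,0,0.1],[0,0,0.1],[0,0,0.1],[0,0,0],[0,0,0]], "turn": [[0,0,0],[0,0,0],[0,0,0],[0,0,0],[0,0,0],[0,0,0]]}}

```text
time_s: 10.77
position: [0.5399, -0.0423, 0.1714]
tool_rot: [[0.092, 0.996, 0.002], [0.996, -0.092, -0.001], [-0.0, 0.002, -1.0]]
ft_force: [-2.5, 0.3, 12.1]
grip_width: 0.0001
gripper_force: 5.7
```

Request:
{"fn": "move_arm", "kwargs": {"jaw": [0,0,0,0,0], "dp": [[0,0,0.1],[0,0,0.1],[0,0,0.05],[0,0,0],[0,0,0]], "turn": [[0,0,0],[0,0,0],[0,0,0],[0,0,0],[0,0,0]]}}

```text
time_s: 11.18
position: [0.5401, -0.0424, 0.1694]
tool_rot: [[0.092, 0.996, 0.003], [0.996, -0.092, -0.001], [-0.001, 0.003, -1.0]]
ft_force: [-2.8, 0.7, 15.5]
grip_width: -0.0001
gripper_force: 7.6
```

Request:
{"fn": "move_arm", "kwargs": {"jaw": [0,0,0,0,0,0], "dp": [[0,0,0.1],[0,0,0.1],[0,0,0],[0,0,0],[0,0,0],[0,0,0]], "turn": [[0,0,0],[0,0,0],[0,0,0],[0,0,0],[0,0,0],[0,0,0]]}}

```text
time_s: 11.68
position: [0.5404, -0.0426, 0.1688]
tool_rot: [[0.092, 0.996, 0.005], [0.996, -0.092, -0.002], [-0.002, 0.005, -1.0]]
ft_force: [-5.9, 0.3, 24.8]
grip_width: -0.0003
gripper_force: 12.3
```

Firm stop: the force rises steeply with no more travel. Now release and retreat.

Request:
{"fn": "move_arm", "kwargs": {"jaw": [0,0,0,0,0,0,0,0,0,0,0,0], "dp": [[0,0,-0.4],[0,0,-0.5],[0,0,-0.5],[0,0,-0.5],[0,0,-0.5],[0,0,-0.5],[0,0,-1],[0,0,-3],[0,0,-4],[0,0,-4],[0,0,0],[0,0,0]], "turn": [[0,0,0],[0,0,0],[0,0,0],[0,0,0],[0,0,0],[0,0,0],[0,0,0],[0,0,0],[0,0,0],[0,0,0],[0,0,0],[0,0,0]]}}

```text
time_s: 12.68
position: [0.5399, -0.0423, 0.3164]
tool_rot: [[0.092, 0.996, 0.003], [0.996, -0.092, -0.001], [-0.001, 0.003, -1.0]]
ft_force: [-0.6, -1.1, -0.1]
grip_width: 0.0001
gripper_force: 0.0
```

```bash
python3 look.py w5; python3 cloud.py w5|grep -v width; python3 -c "
from h import *
o=observe();print(o['time_s'],o['position'],o['ft_force'].round(2))"
```

```text
12.6833 [ 0.5399 -0.0423  0.3164] [[0.092, 0.996, 0.003], [0.996, -0.092, -0.001], [-0.001, 0.003, -1.0]] [-0.56 -1.12 -0.08]
cam [[0.996, 0.088, 0.026, 0.546], [-0.091, 0.944, 0.318, 0.04], [0.003, -0.319, 0.948, 0.458], [0.0, 0.0, 0.0, 1.0]] 401.7797004135027 314.44710528476384 237.33060075095725
button_top 0.97 314.4 227.5 [ 0.539  -0.0419  0.192 ] [ 0.539  -0.0422  0.1909]
turret_grip 0.9 281.3 96.6 [0.5281 0.0448 0.216 ] [0.529  0.0445 0.2288]
press 0.68 313.3 179.7 [ 0.5382 -0.044   0.    ] [ 0.541  -0.0123  0.1723]
press 0.26 298.8 127.8 [0.5277 0.0148 0.    ] [0.5348 0.0249 0.1803]
stop_crown 0.64 290.7 97.5 [0.5281 0.0453 0.114 ] [0.5339 0.0436 0.2279]
grip top n 2328 z 0.22486784373794927 mean [0.5293 0.0498 0.2248] rect ((529.1474609375, 50.23077392578125), (49.58295440673828, 14.022164344787598), 83.8638687133789)
axis deg 83.80824570972875
dir e [0.108 0.994]
button 2408 [ 0.5368 -0.0414  0.1875] ((537.0148315429688, -41.76896286010742), 21.60749053955078)
12.9333 [ 0.53924578 -0.04214177  0.31340287] [-0.57  0.3   0.54]
```

View pics/w5.png

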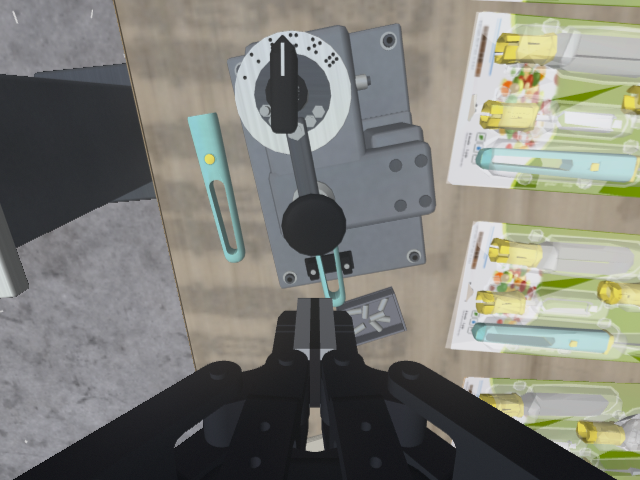

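The turret still points to four dots (83.8°), the button is back at its full height and the bystanders have not moved.

```bash
python3 -c "
from rig import ticket
print(ticket.close_job())"
```

```text
the job is handed in; nothing more can be done
None
```

I handed the job in at about 13 s: the turret is on four dots, the button was pressed to the firm stop (force climbed to 25 N with no more travel) and sprang back up, and no bystander appeared to move; I inferred the flush pin from that stop and did not see it directly.

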